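# Snap the bit case lid shut all round

## Robot

A 6-joint arm with a two-finger parallel gripper is mounted at the origin on the work surface. World frame = base frame: x ahead of the robot, y to its left, z up, the work surface at z = 0. Lengths are in m, angles in rad, forces in N, time in s.
With the tool pointing down it reaches from about 0.275 to 0.85 m from the base axis. Payload 5.2 kg.
Tool frame: the origin (TCP) lies between the finger pads; the fingertips stand 17 mm ahead of it and the grasp point (between the pads) lies 2 mm behind it; z points along the fingers, y is the direction in which the jaws open and shut (so a half turn about z gives the same grasp; the last joint's range is limited). The gripper opens to 85 mm and grips with 20 to 120 N. Pads are 22 mm wide; open, the fingers measure 114 mm over their backs; the gripper's body (76 mm by 85 mm) begins 54 mm behind the grasp point. The pads swing forward as they close: fully open they stand 13 mm farther back than shut.
Start: joints at [1.003, 0.259, 1.535, -0, 1.348, -0.203], TCP at [0.196, 0.514, 0.248] pointing down, gripper open.
Joint ranges: [-3.14, 3.14], [-0.91, 2.08], [0.19, 2.58], [-1.22, 4.36], [0.22, 2.71], [-3.12, 3.12]. Speed limits (rad/s): [2.57, 2.57, 3.14, 3.14, 3.14, 3.14].

## Interface

Orientations are given as a 3x3 rotation matrix whose columns are the frame's x, y, z axes.
In Python, from workcell import r gives the robot as it stands.
- The arm moves only by the tool servo_tool, never from a script. Its arguments are lists of equal length, an entry for each row: "translation": the shift along the tool's x, y, z in cm, a list of three; "roll": the turn about the tool's z in rad. In form: {"translation": [[tx, ty, tz], ...], "roll": [roll, ...]}. A call has 1 to 5 rows; each row is the pose to reach, as a shift and turn from the pose measured when the call began, along the tool's axes at that moment; what a row does not reach only later rows make up. A row lasts 1/10 s, in which the tool goes at most 50 mm and 8.59 degrees, less where a joint would pass 70% of its speed; a pose out of reach is approached as far as the arm can. A call with a gripper value outside its range is refused whole. "hand" is the opening, from -1 (shut) to 1 (fully open), set as the call begins (left out, the last holds). The fingers move at their own pace and stop on an object; "squeeze" is the grip in N (left out, the last holds). Time passes only in rows, so rows that repeat a pose let the fingers close. It gives the time, the measured TCP pose, the force and the opening at its end, in the units of the state.
- r.state(): the state, without advancing time (a new reading comes with each control period).
- r.camera(name): name is "side" or "top" or "wrist"; returns (picture, depth): 400x640x3 uint8, red, green, blue; 400x640 float32, m along the optical axis (not along the pixel's ray), 0 where there is no reading.
- r.camera_params(name): a dict with "mtx" (3x3 intrinsics, pixels), "D" ([k1, k2, p1, p2, k3] as OpenCV has them; the pictures are not rectified), "eye" and "orientation" of the camera in the world. Camera axes: x right, y up, looking along -z (the intrinsics and any distortion apply to the point x, -y, -z); pixel columns grow to the right and rows downward; lengths in m; the calibration is good to about 2 mm. A picture is of the moment at which its call begins: read the wrist's pose just before it. camera_params takes no time and is no camera call; for the wrist camera it gives the pose at the moment of the call.
- r.finish_job(): hands the job in, once; it reports no verdict.
The state is a dict: "clock": time; "q": joint angles; "qd": joint speeds; "joint_torque": joint torques, N m; "eef_pos": TCP position; "ee_rot": TCP orientation; "ft_force": force on the tool from outside, world axes, zero at the start; "torque": the same for the moment, N m; "grip_width": opening from 0.0 (shut) to 1.0 (fully open).
Only numpy, scipy, OpenCV 4.12 (cv2) and the standard library are available. Lean on these libraries where they do the work, as an engineer would, in place of code of your own. Each camera call takes 0.05 s, during which the arm holds its last target. There are 200 camera calls.

## Task

The lid of the grey bit case is only resting in place: the rim section on each of its four sides still stands up. With the fingertips, press down each of the four rim sections until all have clicked shut, without cracking the lid by brute force. Leave the case lying where it is, do not lift or shove it, and do not disturb the other things on the bench.

Things in the scene. Friction and masses are not known exactly. Their poses are not given: they have to be found in the camera images.
- bit_case: Grey plastic bit case full of bits, loose on the bench: 160 mm along its x, 110 mm along its y, about 1 kg. Origin at the centre of its underside, z up. Lid in place: light grey centre panel and four square corners, fixed, 38 mm above the bench; between the corners, on each side, one hinged rim section, at first tilted up, its outer edge about 10 mm too high.
- case_lid (a point): Centre of the lid's top panel, 38 mm above the bench; axes as the case's.
- press_near (a point): Pressing point of the rim section on the near (-x) short side of the case (in the case's own frame): on its top, midway along, 22 mm out from the pivot at its inner edge, 8 mm in from its outer edge, marked by three dark ribs. Stiff light grey flap, 50 mm along the side, 30 mm wide, 4 mm thick. The point is about 47 mm above the bench when up, 40 mm when shut. Site z: normal to the flap; x: outward.
- rim_near (a joint): Tilt of that rim section (near (-x) short side): 0 = fully up, 0.35 rad = shut, level, at a hard stop. Pressed down at its pressing point it resists with about 8 N at first, less farther down; past about 0.21 rad (4 mm down) it snaps down by itself and stays shut. Let go earlier it springs back up. The lid cracks above 80 N.
- press_far (a point): Pressing point of the rim section on the far (+x) short side of the case (in the case's own frame): on its top, midway along, 22 mm out from the pivot at its inner edge, 8 mm in from its outer edge, marked by three dark ribs. Stiff light grey flap, 50 mm along the side, 30 mm wide, 4 mm thick. The point is about 47 mm above the bench when up, 40 mm when shut. Site z: normal to the flap; x: outward.
- rim_far (a joint): Tilt of that rim section (far (+x) short side): 0 = fully up, 0.35 rad = shut, level, at a hard stop. Pressed down at its pressing point it resists with about 8 N at first, less farther down; past about 0.21 rad (4 mm down) it snaps down by itself and stays shut. Let go earlier it springs back up. The lid cracks above 80 N.
- press_left (a point): Pressing point of the rim section on the left (+y) long side of the case (in the case's own frame): on its top, midway along, 22 mm out from the pivot at its inner edge, 8 mm in from its outer edge, marked by three dark ribs. Stiff light grey flap, 100 mm along the side, 30 mm wide, 4 mm thick. The point is about 47 mm above the bench when up, 40 mm when shut. Site z: normal to the flap; x: outward.
- rim_left (a joint): Tilt of that rim section (left (+y) long side): 0 = fully up, 0.35 rad = shut, level, at a hard stop. Pressed down at its pressing point it resists with about 8 N at first, less farther down; past about 0.21 rad (4 mm down) it snaps down by itself and stays shut. Let go earlier it springs back up. The lid cracks above 80 N.
- press_right (a point): Pressing point of the rim section on the right (-y) long side of the case (in the case's own frame): on its top, midway along, 22 mm out from the pivot at its inner edge, 8 mm in from its outer edge, marked by three dark ribs. Stiff light grey flap, 100 mm along the side, 30 mm wide, 4 mm thick. The point is about 47 mm above the bench when up, 40 mm when shut. Site z: normal to the flap; x: outward.
- rim_right (a joint): Tilt of that rim section (right (-y) long side): 0 = fully up, 0.35 rad = shut, level, at a hard stop. Pressed down at its pressing point it resists with about 8 N at first, less farther down; past about 0.21 rad (4 mm down) it snaps down by itself and stays shut. Let go earlier it springs back up. The lid cracks above 80 N.
- screwdriver: Red-handled screwdriver, 190 mm long, lying beside the left long side of the case, about 105 mm from its centre. Origin under its middle. To be left alone.
- hex_key: Stainless steel L-shaped hex key, 98 by 36 mm, 8 mm thick, lying beside the right long side of the case. Origin under its middle. To be left alone.
- mug: Empty green ceramic mug, 80 mm across, 92 mm tall. Origin at the centre of its underside. To be left alone.
- screw_jar: Glass jar with a dark steel cap, 64 mm across, 75 mm tall. Origin at the centre of its underside. To be left alone.
- spirit_level: Aluminium spirit level, 182 mm long, 24 mm wide, 42 mm tall, standing on its edge. Origin at the centre of its underside. To be left alone.
- tape_measure: Yellow tape measure, 66 by 38 by 62 mm. Origin at the centre of its underside. To be left alone.
Mind the look-alikes: they are no part of the job. What is shaped like the bit_case but blue or red is not meant.

How it is judged:
By the outcome, as a careful person would: the job done as asked, in the order asked, and still so for the second after the job is handed in, with the robot touching nothing.
It also fails if it takes over 45 s, if anything falls off the work surface, if the arm or the gripper's body presses on something with over 40 N, if the wrist force passes 120 N, or if a joint passes its speed limit or range.

## Working session

There is one attempt and no reset: what is moved stays moved. The work goes in short steps, Python scripts to look and compute and a tool call to move; the robot and the scene stay as the last step left them, time stands still between calls to the robot, and variables do not carry over. Pictures are saved under pics/ and viewed, about 8 in all and at most 12, crops included, and the job is handed in when it is done.

Besides the shell and the picture viewer there is one more tool, called after "Emit:" by a JSON object that holds its "api" and its "payload", one argument or row to a line. servo_tool: Moves the arm, as the interface text tells. Its arguments: {"type":"object","properties":{"translation":{"type":"array"},"roll":{"type":"array"},"hand":{"type":"number"},"squeeze":{"type":"number"}},"required":["translation","roll"]}

```bash
mkdir -p pics; ls
cat > h.py <<'E'
import numpy as np, cv2
from workcell import r
def save(n,im): cv2.imwrite(f'pics/{n}.png',cv2.cvtColor(im,cv2.COLOR_RGB2BGR))
def cloud(name,depth,p):
    h,w=depth.shape
    uv=np.stack(np.meshgrid(np.arange(w),np.arange(h)),-1).reshape(-1,1,2).astype(np.float64)
    n=cv2.undistortPoints(uv,np.array(p['mtx'],float),np.array(p['D'],float)).reshape(h,w,2)
    d=depth.astype(float)
    c=np.stack([n[...,0]*d,-n[...,1]*d,-d],-1)
    return c@np.array(p['orientation']).T+np.array(p['eye'])
E
python3 - <<'E'
from h import *
p=r.camera_params('top');im,d=r.camera('top');P=cloud('top',d,p)
save('top',im);np.savez('top.npz',im=im,P=P,d=d)
p=r.camera_params('side');im,d=r.camera('side');save('side',im);np.savez('side.npz',im=im,P=cloud('side',d,p),d=d)
print(r.state()['ee_rot'],r.state()['clock'],r.camera_params('top')['eye'],p['eye'],(d==0).mean())
E
```

```text
pics
[[-9.34205010e-01  3.56735563e-01 -8.59035229e-04]
 [ 3.56736477e-01  9.34203963e-01 -1.42898504e-03]
 [ 2.92744332e-04 -1.64141418e-03 -9.99998610e-01]] 0.1 [0.36304118 0.02184106 0.95395824] [ 0.36846655 -0.79710093  0.55186206] 0.00395703125
```

View pics/top.png

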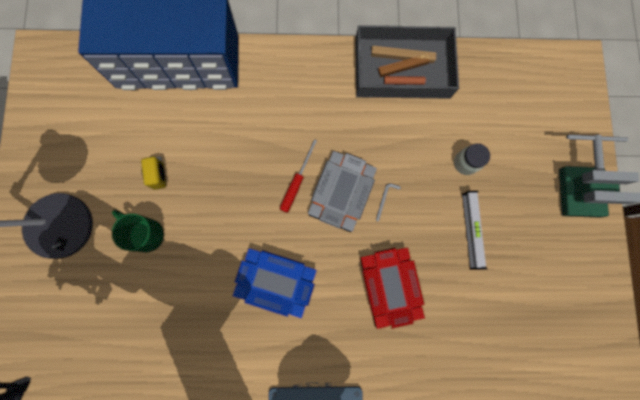

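View pics/side.png

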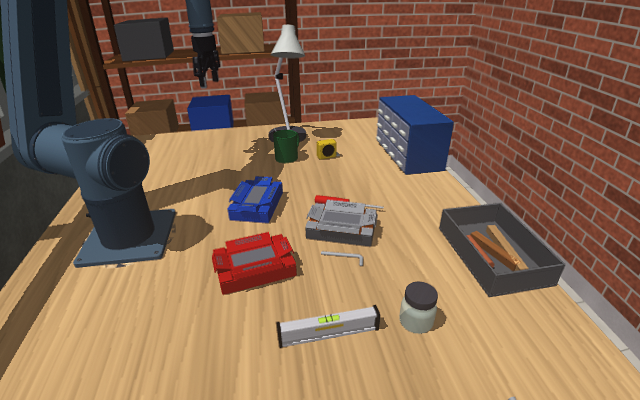

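Look-alikes: blue case (275,282), red case (392,288), grey case (343,190). The grey one is the target, since it has the red screwdriver on its left and the hex key on its right. Next I'll measure it and check it in a crop.

```bash
cat > m.py <<'E'
from h import *
z=np.load('top.npz');P=z['P'];im=z['im']
sub=np.zeros(P.shape[:2],bool);sub[140:245,295:390]=1
hsv=cv2.cvtColor(im,cv2.COLOR_RGB2HSV)
m=sub&(P[...,2]>.028)&(P[...,2]<.06)
n,l,st,c=cv2.connectedComponentsWithStats(m.astype(np.uint8));k=1+np.argmax(st[1:,4]);m=l==k
rect=cv2.minAreaRect(P[m][:,:2].astype(np.float32)*1000)
print(rect,cv2.boxPoints(rect),m.sum())
np.set_printoptions(linewidth=200)
print('table z',np.median(P[250:260,300:340,2]))
c=np.array(rect[0])/1000
b=cv2.boxPoints(rect);e=[b[1]-b[0],b[2]-b[1]];L=max(e,key=np.linalg.norm);L=L/np.linalg.norm(L);L=L*np.sign(L[0])
W=np.array([-L[1],L[0]]);print('yaw',np.arctan2(L[1],L[0]))
q=(P[...,:2]-c);u=q@L;v=q@W
for nm,(a,bb) in dict(c=(0,0),near=(-.072,0),far=(.072,0),left=(0,.047),right=(0,-.047)).items():
    s=m&(abs(u-a)<.006)&(abs(v-bb)<.006);print(nm,c+a*L+bb*W,P[s][:,2].mean()if s.any() else None,s.sum())
cr=im[135:250,280:410];save('crop',cv2.resize(cr,None,fx=5,fy=5,interpolation=cv2.INTER_CUBIC))
E
python3 m.py
```

```text
((538.5755004882812, -62.418304443359375), (121.02354431152344, 170.7302703857422), 68.22018432617188) [[ 436.85168   -86.9366  ]
 [ 595.39465  -150.28448 ]
 [ 640.2993    -37.90001 ]
 [ 481.75635    25.447876]] 3555
table z -0.0002819711578165851
yaw -0.38012952
c [ 0.5385755 -0.0624183] 0.038508717053713795 26
near [ 0.47171512 -0.03570337] 0.04741977698441297 27
far [ 0.60543589 -0.08913323] 0.047148451416569225 29
left [ 0.55601441 -0.01877333] 0.04761693836609339 27
right [ 0.52113659 -0.10606328] 0.04745905169176296 26
```

View pics/crop.png

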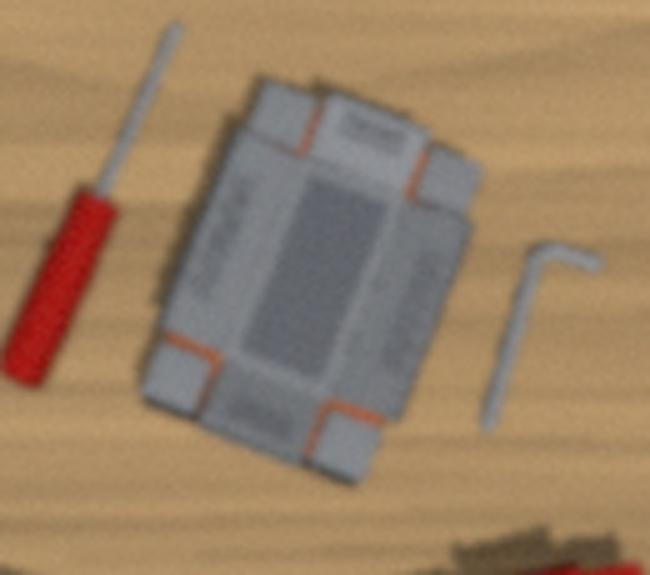

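The crop shows the grey case centred at about (343,190) in the full image. All four flaps are up, with ribs midway along each side and the corners level. The tool's yaw already matches the case, so no roll is needed. Next I'll work out the tool-axis shifts.

```bash
cat > t.py <<'E'
from h import *
s=r.state();p=np.array(s['eef_pos']);R=np.array(s['ee_rot'])
print(round(s['clock'],2),p.round(4),s['grip_width'],np.round(s['ft_force'],1))
T=dict(near=[.4717,-.0357],far=[.6054,-.0891],left=[.5560,-.0188],right=[.5211,-.1061])
for k,v in T.items(): print(k,(R.T@(np.array(v+[.085])-p)*100).round(2))
E
python3 t.py; python3 -c "
from h import *
P=np.load('top.npz')['P']
print(P[225,55],P[240,40],P[220,15],P[232,138])"
```

```text
0.1 [0.196  0.5134 0.2476] 0.9990728392382741 [ 0.9 -0.1  0.3]
near [-45.35 -41.44  16.31]
far [-59.75 -41.66  16.31]
left [-52.63 -36.85  16.3 ]
right [-52.48 -46.25  16.32]
[0.45824128 0.58598533 0.01968734] [0.42445167 0.61482655 0.02043918] [0.46243681 0.63270571 0.08052405] [0.4437758  0.40560232 0.00711432]
```

Emit:
{"api": "servo_tool", "payload": {
  "translation": [
    [-3,-3,0],
    [-7,-6,0],
    [-11,-9,0],
    [-15,-12,0],
    [-19,-14,0]
  ],
  "roll": [0,0,0,0,0],
  "hand": -1,
  "squeeze": 20
}}

```text
clock: 0.6
eef_pos: [0.3233, 0.3126, 0.2475]
ee_rot: [[-0.934, 0.356, -0.002], [0.356, 0.934, -0.002], [0.001, -0.002, -1.0]]
ft_force: [0.5, 0.9, -0.7]
grip_width: 0.146
```

Emit:
{"api": "servo_tool", "payload": {
  "translation": [
    [-4,-3,0],
    [-8,-6,0],
    [-12,-9,0],
    [-16,-12,0],
    [-19,-14,0]
  ],
  "roll": [0,0,0,0,0]
}}

```text
clock: 1.1
eef_pos: [0.4519, 0.1114, 0.2475]
ee_rot: [[-0.934, 0.358, -0.002], [0.358, 0.934, -0.002], [0.001, -0.003, -1.0]]
ft_force: [0.5, 0.2, -1.0]
grip_width: -0.002
```

```bash
python3 t.py
```

```text
1.1 [0.4519 0.1114 0.2475] -0.002075322556182629 [ 0.5  0.2 -1. ]
near [ -7.13 -12.98  16.28]
far [-21.53 -13.18  16.27]
left [-14.4   -8.39  16.26]
right [-14.26 -17.79  16.29]
```

Emit:
{"api": "servo_tool", "payload": {
  "translation": [
    [-4,-2,2],
    [-8,-4,5],
    [-12,-6.5,8],
    [-14.4,-8.4,11],
    [-14.4,-8.4,12]
  ],
  "roll": [0,0,0,0,0]
}}

```text
clock: 1.6
eef_pos: [0.5564, -0.0224, 0.1239]
ee_rot: [[-0.932, 0.361, -0.005], [0.361, 0.932, -0.003], [0.004, -0.004, -1.0]]
ft_force: [-0.5, 1.0, 0.7]
grip_width: -0.001
```

Emit:
{"api": "servo_tool", "payload": {
  "translation": [
    [0,0,0],
    [0,0,0]
  ],
  "roll": [0,0]
}}

```text
clock: 1.8
eef_pos: [0.5556, -0.022, 0.1235]
ee_rot: [[-0.932, 0.361, -0.007], [0.361, 0.932, -0.002], [0.006, -0.005, -1.0]]
ft_force: [-0.8, -0.5, 0.7]
grip_width: 0.002
```

```bash
python3 t.py
python3 - <<'E'
from h import *
p=r.camera_params('wrist');im,d=r.camera('wrist');save('w1',im);np.savez('w1.npz',im=im,P=cloud('wrist',d,p),d=d)
E
```

```text
1.8 [ 0.5556 -0.022   0.1235] 0.002431764724267247 [-0.8 -0.5  0.7]
near [ 7.31 -4.3   3.91]
far [-7.09 -4.44  3.82]
left [0.06 0.32 3.85]
right [ 0.15 -9.08  3.89]
```

View pics/w1.png

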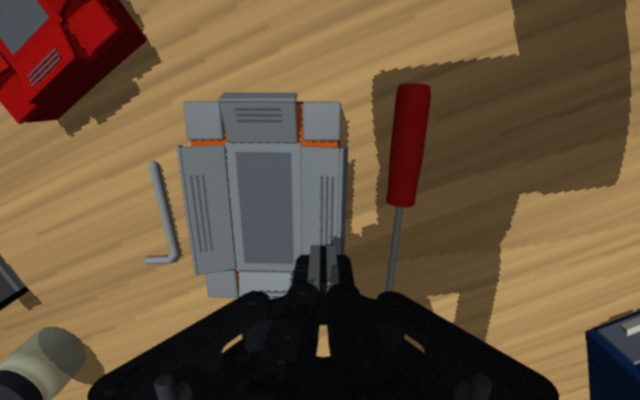

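The wrist view shows the case with the fingers over the left flap. Rib centres are at about (259,115) on the near flap, (201,213) on the right and (327,212) on the left. I'll check these against the estimates from the top camera.

Run:
```python
from h import *
P=np.load('w1.npz')['P']
for n,(u,v) in dict(near=(259,115),right=(201,213),left=(327,212),c=(265,208)).items(): print(n,P[v-1:v+2,u-1:u+2].reshape(-1,3).mean(0).round(4))
```

```text
near [ 0.4717 -0.0348  0.0472]
right [ 0.5189 -0.1042  0.0469]
left [ 0.5514 -0.0175  0.0471]
c [ 0.5346 -0.0611  0.0382]
```

Emit:
{"api": "servo_tool", "payload": {
  "translation": [
    [0.1,0.3,2],
    [0.1,0.3,4],
    [0.1,0.3,5],
    [0.1,0.3,5.5],
    [0.1,0.3,5.5]
  ],
  "roll": [0,0,0,0,0]
}}

```text
clock: 2.35
eef_pos: [0.556, -0.0181, 0.0699]
ee_rot: [[-0.933, 0.36, -0.005], [0.36, 0.933, -0.002], [0.004, -0.004, -1.0]]
ft_force: [0.1, 1.0, 0.4]
grip_width: -0.002
```

Emit:
{"api": "servo_tool", "payload": {
  "translation": [
    [0,0,0.2],
    [0,0,0.4],
    [0,0,0.5],
    [0,0,0.6],
    [0,0,0.7]
  ],
  "roll": [0,0,0,0,0]
}}

```text
clock: 2.85
eef_pos: [0.5572, -0.0179, 0.0645]
ee_rot: [[-0.933, 0.36, -0.002], [0.36, 0.933, -0.002], [0.001, -0.003, -1.0]]
ft_force: [-0.4, 1.7, 7.1]
grip_width: 0.002
```

Emit:
{"api": "servo_tool", "payload": {
  "translation": [
    [0,0,0.1],
    [0,0,0.2],
    [0,0,0.3],
    [0,0,0.4],
    [0,0,0.5]
  ],
  "roll": [0,0,0,0,0]
}}

```text
clock: 3.35
eef_pos: [0.5574, -0.0181, 0.0595]
ee_rot: [[-0.933, 0.36, -0.002], [0.36, 0.933, -0.003], [0.001, -0.003, -1.0]]
ft_force: [-0.6, -0.4, 0.8]
grip_width: 0.0
```

Emit:
{"api": "servo_tool", "payload": {
  "translation": [
    [0,0,0.1],
    [0,0,0.2],
    [0,0,0.25]
  ],
  "roll": [0,0,0]
}}

```text
clock: 3.65
eef_pos: [0.5572, -0.0182, 0.057]
ee_rot: [[-0.933, 0.36, -0.002], [0.36, 0.933, -0.003], [0.001, -0.003, -1.0]]
ft_force: [-2.3, -0.3, 6.1]
grip_width: -0.002
```

Emit:
{"api": "servo_tool", "payload": {
  "translation": [
    [0,0,-2],
    [0,0,-4],
    [0.1,-3,-4],
    [0.1,-6,-4],
    [0.1,-9.2,-4]
  ],
  "roll": [0,0,0,0,0]
}}

```text
clock: 4.15
eef_pos: [0.523, -0.1041, 0.0974]
ee_rot: [[-0.933, 0.359, -0.001], [0.359, 0.933, -0.003], [0.0, -0.003, -1.0]]
ft_force: [-0.0, -0.4, -1.1]
grip_width: -0.002
```

Emit:
{"api": "servo_tool", "payload": {
  "translation": [
    [0,0,0],
    [0,0,0]
  ],
  "roll": [0,0]
}}

```text
clock: 4.35
eef_pos: [0.5229, -0.1046, 0.0974]
ee_rot: [[-0.933, 0.361, -0.001], [0.361, 0.933, -0.003], [0.0, -0.003, -1.0]]
ft_force: [-0.6, -0.7, -0.2]
grip_width: -0.003
```

```bash
python3 t.py
```

```text
4.35 [ 0.5229 -0.1046  0.0974] -0.0034282138962166185 [-0.6 -0.7 -0.2]
near [7.26 4.58 1.23]
far [-7.14  4.43  1.22]
left [0.01 9.2  1.21]
right [ 0.11 -0.2   1.24]
```

Emit:
{"api": "servo_tool", "payload": {
  "translation": [
    [0.1,-0.1,1],
    [0.1,-0.1,2],
    [0.1,-0.1,2.6],
    [0.1,-0.1,2.8],
    [0.1,-0.1,2.8]
  ],
  "roll": [0,0,0,0,0]
}}

```text
clock: 4.85
eef_pos: [0.5212, -0.1047, 0.0687]
ee_rot: [[-0.933, 0.36, -0.003], [0.36, 0.933, -0.002], [0.002, -0.003, -1.0]]
ft_force: [0.5, -0.4, -0.8]
grip_width: 0.0
```

Emit:
{"api": "servo_tool", "payload": {
  "translation": [
    [0,0,0.2],
    [0,0,0.4],
    [0,0,0.5],
    [0,0,0.6],
    [0,0,0.7]
  ],
  "roll": [0,0,0,0,0]
}}

```text
clock: 5.35
eef_pos: [0.5218, -0.1053, 0.0628]
ee_rot: [[-0.933, 0.36, -0.001], [0.36, 0.933, -0.004], [-0.0, -0.004, -1.0]]
ft_force: [-1.4, -2.0, 4.5]
grip_width: 0.003
```

Emit:
{"api": "servo_tool", "payload": {
  "translation": [
    [0,0,0.1],
    [0,0,0.2],
    [0,0,0.25],
    [0,0,0.3],
    [0,0,0.4]
  ],
  "roll": [0,0,0,0,0]
}}

```text
clock: 5.85
eef_pos: [0.5218, -0.1053, 0.0585]
ee_rot: [[-0.933, 0.36, -0.001], [0.36, 0.933, -0.003], [-0.0, -0.004, -1.0]]
ft_force: [0.3, 0.5, -0.4]
grip_width: 0.003
```

Right side snapped. A light press will confirm it, then on to the far flap.

Emit:
{"api": "servo_tool", "payload": {
  "translation": [
    [0,0,0.1],
    [0,0,0.2]
  ],
  "roll": [0,0]
}}

```text
clock: 6.05
eef_pos: [0.5219, -0.1052, 0.0569]
ee_rot: [[-0.933, 0.36, -0.001], [0.36, 0.933, -0.003], [-0.0, -0.004, -1.0]]
ft_force: [-4.0, 1.2, 13.7]
grip_width: -0.002
```

Emit:
{"api": "servo_tool", "payload": {
  "translation": [
    [0,0,-2],
    [0,0,-4],
    [-3,2,-4],
    [-6,4,-4],
    [-7.1,4.5,-4]
  ],
  "roll": [0,0,0,0,0]
}}

```text
clock: 6.55
eef_pos: [0.6075, -0.0882, 0.0972]
ee_rot: [[-0.933, 0.359, 0.002], [0.359, 0.933, -0.004], [-0.003, -0.003, -1.0]]
ft_force: [-1.2, 0.4, 0.7]
grip_width: 0.004
```

Emit:
{"api": "servo_tool", "payload": {
  "translation": [
    [0,0,0],
    [0,0,0]
  ],
  "roll": [0,0]
}}

```text
clock: 6.75
eef_pos: [0.6071, -0.0879, 0.0966]
ee_rot: [[-0.933, 0.359, 0.001], [0.359, 0.933, -0.003], [-0.002, -0.003, -1.0]]
ft_force: [-0.7, -0.2, -0.1]
grip_width: -0.004
```

```bash
python3 t.py
```

```text
6.75 [ 0.6071 -0.0879  0.0966] -0.004105386577032327 [-0.7 -0.2 -0.1]
near [1.451e+01 1.000e-02 1.130e+00]
far [ 0.12 -0.17  1.16]
left [7.25 4.62 1.13]
right [ 7.37 -4.78  1.16]
```

Emit:
{"api": "servo_tool", "payload": {
  "translation": [
    [0.3,0,1],
    [0.3,0,2],
    [0.3,0,2.6],
    [0.3,0,2.7],
    [0.3,0,2.7]
  ],
  "roll": [0,0,0,0,0]
}}

```text
clock: 7.25
eef_pos: [0.604, -0.087, 0.0692]
ee_rot: [[-0.933, 0.359, 0.0], [0.359, 0.933, -0.003], [-0.001, -0.003, -1.0]]
ft_force: [-0.4, 1.0, 0.2]
grip_width: -0.001
```

Emit:
{"api": "servo_tool", "payload": {
  "translation": [
    [0,0,0.2],
    [0,0,0.4],
    [0,0,0.5],
    [0,0,0.6],
    [0,0,0.7]
  ],
  "roll": [0,0,0,0,0]
}}

```text
clock: 7.75
eef_pos: [0.6056, -0.0877, 0.0638]
ee_rot: [[-0.933, 0.359, 0.004], [0.359, 0.933, -0.005], [-0.006, -0.003, -1.0]]
ft_force: [0.7, -0.8, 4.4]
grip_width: 0.001
```

Emit:
{"api": "servo_tool", "payload": {
  "translation": [
    [0,0,0.1],
    [0,0,0.2],
    [0,0,0.25],
    [0,0,0.3],
    [0,0,0.4]
  ],
  "roll": [0,0,0,0,0]
}}

```text
clock: 8.25
eef_pos: [0.6053, -0.0875, 0.0593]
ee_rot: [[-0.933, 0.359, 0.003], [0.359, 0.933, -0.004], [-0.005, -0.003, -1.0]]
ft_force: [0.1, -0.9, -0.6]
grip_width: -0.0
```

Emit:
{"api": "servo_tool", "payload": {
  "translation": [
    [0,0,0.1],
    [0,0,0.2],
    [0,0,0.25]
  ],
  "roll": [0,0,0]
}}

```text
clock: 8.55
eef_pos: [0.605, -0.0874, 0.0571]
ee_rot: [[-0.933, 0.359, 0.003], [0.359, 0.933, -0.004], [-0.004, -0.003, -1.0]]
ft_force: [-2.0, 0.2, 6.8]
grip_width: -0.002
```

Emit:
{"api": "servo_tool", "payload": {
  "translation": [
    [0,0,-2],
    [0,0,-4],
    [4,0,-4],
    [8,0,-4],
    [12,0,-4]
  ],
  "roll": [0,0,0,0,0]
}}

```text
clock: 9.05
eef_pos: [0.4916, -0.0437, 0.0965]
ee_rot: [[-0.933, 0.359, 0.003], [0.359, 0.933, -0.004], [-0.004, -0.003, -1.0]]
ft_force: [-0.1, 0.7, 1.0]
grip_width: -0.003
```

Emit:
{"api": "servo_tool", "payload": {
  "translation": [
    [2,0,0],
    [2.3,0,0],
    [2.3,0,0]
  ],
  "roll": [0,0,0]
}}

```text
clock: 9.35
eef_pos: [0.4705, -0.0355, 0.0967]
ee_rot: [[-0.933, 0.359, 0.004], [0.359, 0.933, -0.005], [-0.005, -0.003, -1.0]]
ft_force: [1.3, 0.4, -0.1]
grip_width: -0.0
```

```bash
python3 t.py
```

```text
9.35 [ 0.4705 -0.0355  0.0967] -0.0004351032179209078 [ 1.3  0.4 -0.1]
near [-0.11  0.03  1.17]
far [-14.5   -0.15   1.25]
left [-7.37  4.63  1.2 ]
right [-7.25 -4.77  1.23]
```

Emit:
{"api": "servo_tool", "payload": {
  "translation": [
    [-0.1,0,1],
    [-0.1,0,2],
    [-0.1,0,2.6],
    [-0.1,0,2.7],
    [-0.1,0,2.7]
  ],
  "roll": [0,0,0,0,0]
}}

```text
clock: 9.85
eef_pos: [0.4714, -0.036, 0.069]
ee_rot: [[-0.933, 0.359, 0.003], [0.359, 0.933, -0.004], [-0.004, -0.003, -1.0]]
ft_force: [0.4, 0.7, -0.1]
grip_width: -0.0
```

Emit:
{"api": "servo_tool", "payload": {
  "translation": [
    [0,0,0.2],
    [0,0,0.4],
    [0,0,0.5],
    [0,0,0.6],
    [0,0,0.7]
  ],
  "roll": [0,0,0,0,0]
}}

```text
clock: 10.35
eef_pos: [0.4715, -0.036, 0.0627]
ee_rot: [[-0.933, 0.359, 0.003], [0.359, 0.933, -0.004], [-0.005, -0.003, -1.0]]
ft_force: [-2.6, 0.1, 5.4]
grip_width: -0.003
```

Emit:
{"api": "servo_tool", "payload": {
  "translation": [
    [0,0,0.1],
    [0,0,0.2],
    [0,0,0.25],
    [0,0,0.3],
    [0,0,0.4]
  ],
  "roll": [0,0,0,0,0]
}}

```text
clock: 10.85
eef_pos: [0.4717, -0.0361, 0.0586]
ee_rot: [[-0.933, 0.359, 0.003], [0.359, 0.933, -0.004], [-0.005, -0.003, -1.0]]
ft_force: [0.2, 0.4, 0.0]
grip_width: -0.001
```

Now a confirming press, then lift clear toward the robot and look from above.

Emit:
{"api": "servo_tool", "payload": {
  "translation": [
    [0,0,0.1],
    [0,0,0.2]
  ],
  "roll": [0,0]
}}

```text
clock: 11.05
eef_pos: [0.4717, -0.0361, 0.0569]
ee_rot: [[-0.933, 0.359, 0.003], [0.359, 0.933, -0.004], [-0.005, -0.003, -1.0]]
ft_force: [-4.0, 1.5, 15.7]
grip_width: -0.002
```

Emit:
{"api": "servo_tool", "payload": {
  "translation": [
    [0,0,-4],
    [0,0,-8],
    [0,0,-12],
    [3,3,-16],
    [6,6,-18]
  ],
  "roll": [0,0,0,0,0]
}}

```text
clock: 11.55
eef_pos: [0.4396, 0.0378, 0.2367]
ee_rot: [[-0.932, 0.362, 0.007], [0.362, 0.932, -0.005], [-0.009, -0.002, -1.0]]
ft_force: [-0.1, 1.3, 0.5]
grip_width: -0.0
```

Emit:
{"api": "servo_tool", "payload": {
  "translation": [
    [3,4,0],
    [5,8,0],
    [5,12,0],
    [5,16,0],
    [5,18,0]
  ],
  "roll": [0,0,0,0,0]
}}

```text
clock: 12.05
eef_pos: [0.4587, 0.2266, 0.2359]
ee_rot: [[-0.933, 0.36, 0.008], [0.36, 0.933, -0.004], [-0.009, -0.001, -1.0]]
ft_force: [-0.3, 0.0, -1.2]
grip_width: 0.002
```

```bash
cp top.npz top0.npz
python3 - <<'E'
from h import *
p=r.camera_params('top');im,d=r.camera('top');np.savez('top.npz',im=im,P=cloud('top',d,p),d=d);save('top2',im)
E
python3 m.py
```

```text
((538.7832641601562, -62.58251190185547), (117.87040710449219, 169.1457977294922), 68.1310043334961) [[ 438.34387   -85.77443 ]
 [ 595.3176   -148.77881 ]
 [ 639.22266   -39.390594]
 [ 482.2489     23.613785]] 3490
table z -0.00042741423364034414
yaw -0.38168588
c [ 0.53878326 -0.06258251] 0.03873231139645412 25
near [ 0.47196453 -0.03576355] 0.039494218479241276 25
far [ 0.605602   -0.08940147] 0.03984885663249796 25
left [ 0.55629009 -0.01896473] 0.040057592253334204 27
right [ 0.52127644 -0.1062003 ] 0.039825075561391296 26
```

View pics/top2.png

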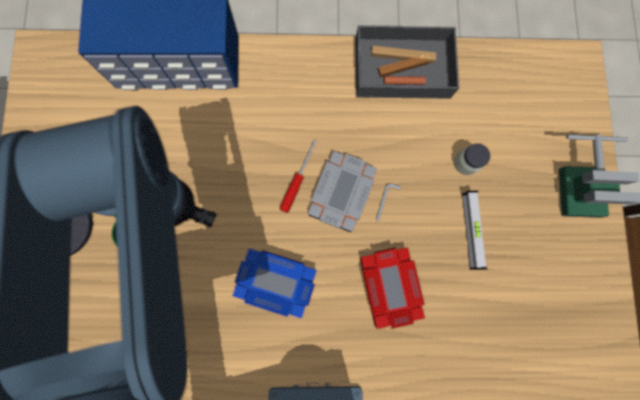

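All four flaps now read about 40 mm, so they are level. The case and the visible neighbours haven't moved, and the arm is clear.

```bash
python3 -c "
from workcell import r
print(r.finish_job())"
```

```text
the job is handed in; nothing more can be done
None
```

All four rim sections of the grey bit case are shut, and I handed the job in at about 12 s of the 45 s allowed. I pressed them with the closed fingertips in the order left, right, far, near.

- **Clicked shut:** at each section the force built to between 4 and 7 N, then dropped to about zero as it snapped down. A light press against the stop afterwards read at most about 16 N, well under the 80 N at which the lid cracks.
- **Heights:** in the last top picture the pressing points stood at 39.5–40.1 mm, down from about 47 mm, which matches the shut height.
- **Case position:** its centre shifted by less than 0.3 mm and its yaw by about 0.002 rad, both within measurement noise.
- **Other things:** the screwdriver, hex key, jar, spirit level and the blue and red look-alike cases look unmoved. The arm hid the mug and tape measure in that last picture, so I could not check them visually. The path passed well clear of the mug.

No check failed. The wrist camera put the pressing points up to about 5 mm from the top camera's estimate, mostly along the flaps. I used the top camera's positions, nudging the far one about 3 mm inward.

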